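# Fetch the rear hub from behind the compound tubs

### The job

The red wheel hub in the green tray is boxed in by two tubs: first stand both tubs upright on the black rubber mat without shifting the hub. Then, while the tubs wait there, set the hub gently into the round white cup of the hub stand, upright with its red end down as now, and let go. Finally put each tub back upright in the tray inside the disc of its own colour (orange lid on orange, blue on blue), never tipping a tub over and leaving the silver spare hub and yellow-lidded jar where they are.

Things in the scene. Friction and masses are not known exactly. Their poses are not given: they have to be found in the camera images.
- hub_centre (a point): Red wheel hub, loose, upright on the tray floor; point on its axis half-way up, 50 mm above its foot, z up. From the foot: red flange 58 mm across (0-7 mm), barrel 38 (to 48), flange 54 (to 54), dark cylinder 36 (54 to 92: grip here), bright cap 22 (to 100). About 0.3 kg. A tub close in front on either side (about 11 mm gap) and the tray's rail 25 mm behind it leave no room for fingers at first.
- tub_orange_centre (a point): White round tub with an orange lid and band, closed and rigid, loose, standing upright on the orange disc in the tray; point on its axis half-way up (50 mm above its underside), z up. 54 mm across, 100 mm tall (the lid, from 78 mm up, is 50 mm across). About 0.2 kg.
- tub_blue_centre (a point): The same tub with a blue lid and band, standing on the blue disc in the tray.
- disc_orange: Orange disc, 76 mm across, painted flat on the tray floor: home of the orange tub. Origin at its centre, at the height of the tray floor (6 mm above the table); z up. At the start the orange tub stands on it and its rim shows all round. A tub standing there has its centre point 50 mm above this origin.
- disc_blue: Blue disc, the same, home of the blue tub. The discs' centres are 120 mm apart; which one is left and which right varies.
- tray: Green tray fixed on the table, 190 mm (its x, pointing to its back) by 250 mm (its y); origin under its centre on the table. Floor 6 mm thick; lips 18 mm high along both ends in y; open front; slatted rail 86 mm high along the back (inner face 89 mm from the origin). Disc centres lie 5 mm in x and 60 mm either side in y; the hub stands at 35 mm in x, midway.
- mat: Black rubber mat fixed flat on the table, 220 mm (its x) by 120 mm (its y), 3 mm thick: the side area. Origin under its centre on the table. Left or right of the tray.
- stand: Hub stand fixed on the table: bright square plate 120 x 120 x 12 mm with an open round white cup, 80 mm inside, 90 mm outside; cup floor 20 mm and rim 32 mm above the table. Origin under the cup's centre on the table. On the other side of the tray from the mat. A seated hub's centre point is 70 mm above this origin.
- spare_hub_centre (a point): Silver spare hub, same shape as the red one, standing on the table, to be left alone; point half-way up, 50 mm above the table.
- jar_centre (a point): Small jar with yellow lid, 54 mm across, 75 mm tall, standing on the table, to be left alone; point half-way up.
Things that resemble listed ones, but are neither listed nor needed, are in the scene too. Leave any pink or turquoise look-alike of the part that bears tub_blue_centre alone. Leave any purple look-alike of the stand alone.

How it is judged:
By the outcome, as a careful person would: the job done as asked, in the order asked, and still so for the second after the job is handed in, with the robot touching nothing.
It also fails if it takes over 128 s, if anything falls off the work surface, if the arm or the gripper's body presses on something with over 40 N, if the wrist force passes 120 N, or if a joint passes its speed limit or range.

### The arm

A 6-joint arm with a two-finger parallel gripper is mounted at the origin on the work surface. World frame = base frame: x ahead of the robot, y to its left, z up, the work surface at z = 0. Lengths are in m, angles in rad, forces in N, time in s.
With the tool pointing down it reaches from about 0.35 to 0.85 m from the base axis. Payload 8.1 kg.
Tool frame: the origin (TCP) lies between the finger pads; the fingertips stand 19 mm ahead of it and the grasp point (between the pads) is the TCP; x points along the fingers, y is the direction in which the jaws open and shut, and the axes are right-handed (so a half turn about x gives the same grasp; the last joint's range is limited). The gripper opens to 93 mm and grips with 3 to 60 N. Pads are 15 mm wide; open, the fingers measure 128 mm over their backs; the gripper's body (75 mm by 188 mm) begins 65 mm behind the grasp point.
Start: joints at [-1.429, 0.13, 1.488, -0, 1.523, -0.085], TCP at [0.135, -0.585, 0.238] pointing down, gripper open.
Joint ranges: [-2.96, 2.96], [-0.89, 2.26], [0.02, 2.5], [-1.34, 4.48], [0, 2.73], [-2.66, 2.66]. Speed limits (rad/s): [2.39, 2.39, 2.79, 3.14, 3.14, 3.14].

### API

Orientations are given as a unit quaternion [x, y, z, w].
In Python, from plant import * gives the robot as it stands. The module is installed in compiled form; this text tells all that it offers.
- The arm moves only by the tool play_rows, never from a script. Its arguments are lists of equal length, an entry for each row: "claw": the closure in counts, from 0 (fully open) to 255 (shut); "dp": the shift along the tool's x, y, z in mm, a list of three; "twist": the turn about the tool's x in rad. A call has 1 to 8 rows; each row is the pose to reach, as a shift and turn from the pose commanded when the call began, along the tool's axes at that moment; what a row does not reach only later rows make up. A row lasts 1/8 s, in which the tool goes at most 62.5 mm and 10.7 degrees, less where a joint would pass 70% of its speed; a pose out of reach is approached as far as the arm can. A call with a gripper value outside its range is refused whole. The fingers move at their own pace and stop on an object; "force" is the grip in N (left out, the last holds). Time passes only in rows, so rows that repeat a pose let the fingers close. It gives the time, the measured TCP pose, the force and the opening at its end, in the units of the state.
- state(): the state, without advancing time (a new reading comes with each control period).
- get_image(name): name is "side" or "top" or "wrist"; returns a dict with "img" (420x560x3 uint8, blue, green, red), "intrinsics" (3x3 intrinsics, pixels), "cam_to_world" (4x4, takes a point from camera to world coordinates). Camera axes: x right, y down, z forward; pixel columns grow to the right and rows downward; lengths in m; the calibration is good to about 2 mm. A picture is of the moment at which its call begins. There is no depth.
- close_job(): hands the job in, once; it reports no verdict.
The state is a dict: "time_s": time; "joints": joint angles; "qvel": joint speeds; "tau": joint torques, N m; "position": TCP position; "tool_rot": TCP orientation; "ft_force": force on the tool from outside, world axes, zero at the start; "ft_torque": the same for the moment, N m; "finger_gap": opening from 0.0 (shut) to 1.0 (fully open).
Only numpy, scipy, OpenCV 4.12 (cv2) and the standard library are available. Lean on these libraries where they do the work, as an engineer would, in place of code of your own. Each camera call takes 0.05 s, during which the arm holds its last target.

## Working session

There is one attempt and no reset: what is moved stays moved. The work goes in short steps, Python scripts to look and compute and a tool call to move; the robot and the scene stay as the last step left them, time stands still between calls to the robot, and variables do not carry over. Pictures are saved under pics/ and viewed, and the job is handed in when it is done.

Besides the shell and the picture viewer there is one more tool, called as name([rows], argument=value, ...), one row to a line, values as JSON. play_rows: Moves the arm, as the interface text tells. Its arguments: {"type":"object","properties":{"claw":{"type":"array","items":{"type":"number"}},"dp":{"type":"array","items":{"type":"array","items":{"type":"number"}}},"twist":{"type":"array","items":{"type":"number"}},"force":{"type":"number"}},"required":["claw","dp","twist"]}

```bash
mkdir -p pics; python3 - <<'E'
from plant import *
import cv2
s=state()
for k in s: print(k,s[k])
for n in ("side","top","wrist"):
    d=get_image(n); cv2.imwrite(f"pics/{n}0.png",d["img"]); print(n,d["intrinsics"],d["cam_to_world"])
E
```

```text
time_s 0.0
joints [-1.42939635e+00  1.31120804e-01  1.48925555e+00 -4.14032227e-06
  1.52303145e+00 -8.54340972e-02]
qvel [ 0.00058414  0.00111509 -0.00044689 -0.00114516  0.00157946  0.00100264]
tau [-1.14041401e-05 -5.59847867e+01 -4.91753519e+01  7.68774748e-02
  3.60213860e-02 -1.35950499e-04]
position [ 0.134861   -0.58409819  0.23662458]
tool_rot [-0.70254403 -0.08066763  0.70258287 -0.07938471]
ft_force [-0.04893364  1.20251223  0.39384631]
ft_torque [-0.01222632  0.02931037  0.03077241]
finger_gap 1.00047310510506
side [[423.13365344   0.         274.33811047]
 [  0.         423.13365344 207.669649  ]
 [  0.           0.           1.        ]] [[ 0.94355199 -0.22131918  0.24642941  0.30431906]
 [-0.33104888 -0.6543537   0.67987342 -0.60724557]
 [ 0.01078296 -0.7230761  -0.69068421  0.75865453]
 [ 0.          0.          0.          1.        ]]
top [[395.12302212   0.         275.77567044]
 [  0.         395.12302212 213.58371791]
 [  0.           0.           1.        ]] [[ 0.01988906 -0.99818008  0.05692938  0.48993954]
 [-0.99957149 -0.02107537 -0.0203142   0.07905273]
 [ 0.02147704 -0.05650096 -0.99817152  1.14553681]
 [ 0.          0.          0.          1.        ]]
wrist [[309.2157801    0.         281.03439129]
 [  0.         309.2157801  206.48141323]
 [  0.           0.           1.        ]] [[ 0.22481063 -0.92933236 -0.29291901  0.21703871]
 [-0.97440085 -0.21496007 -0.06584183 -0.5652554 ]
 [-0.00177695  0.30022247 -0.95386755  0.38327753]
 [ 0.          0.          0.          1.        ]]
```

View pics/top0.png

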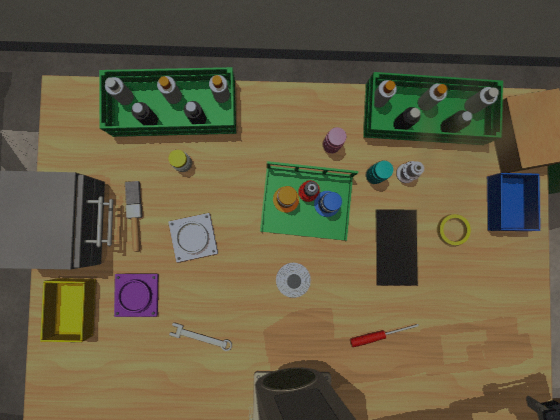

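View pics/side0.png

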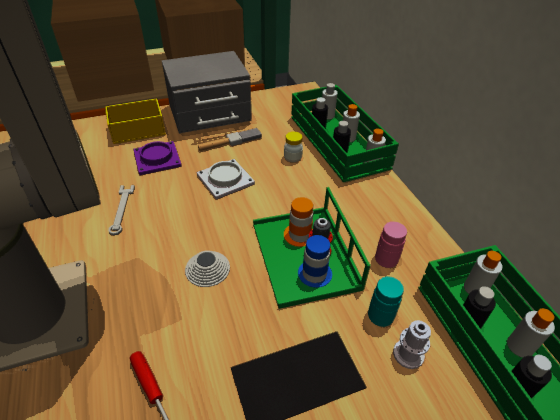

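View pics/wrist0.png

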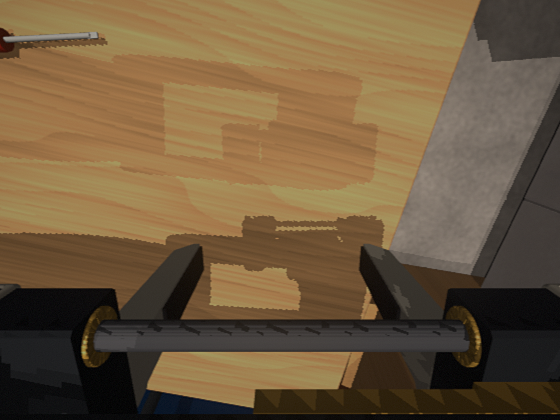

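The top view shows the tray near (308,202), with orange at (287,198), the hub at (310,190) and blue at (330,203). The mat is at (397,247), the stand cup at (193,238), the jar at (180,160) and the spare hub at (410,172). I'll enlarge these.

```bash
python3 - <<'E'
import cv2
a=cv2.imread("pics/top0.png")
cv2.imwrite("pics/c1.png",cv2.resize(a[155:250,255:365],None,fx=7,fy=6.3,interpolation=cv2.INTER_CUBIC) if 0 else cv2.resize(a[155:250,255:365],None,fx=6,fy=6,interpolation=cv2.INTER_CUBIC))
cv2.imwrite("pics/c2.png",cv2.resize(a[200:295,365:475],None,fx=6,fy=6,interpolation=cv2.INTER_CUBIC))
cv2.imwrite("pics/c3.png",cv2.resize(a[205:275,155:235],None,fx=8,fy=8,interpolation=cv2.INTER_CUBIC))
b=cv2.imread("pics/side0.png")
cv2.imwrite("pics/c4.png",cv2.resize(b[180:310,245:375],None,fx=4.6,fy=4.6,interpolation=cv2.INTER_CUBIC))
E
```

```text
(no output)
```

View pics/c1.png

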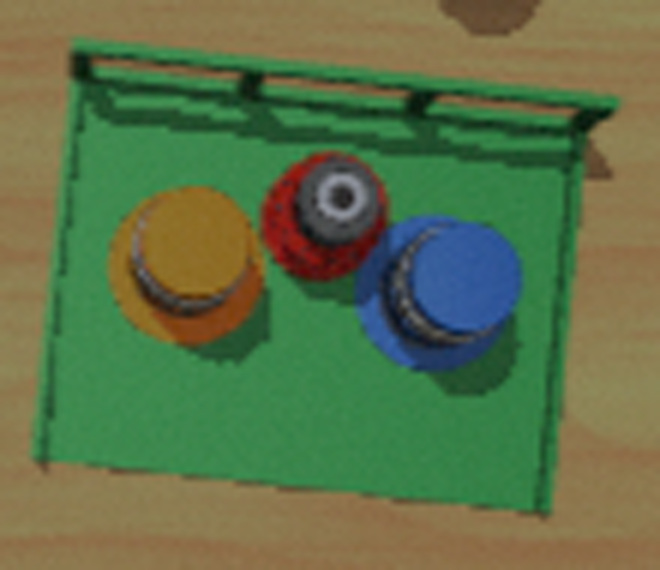

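View pics/c2.png

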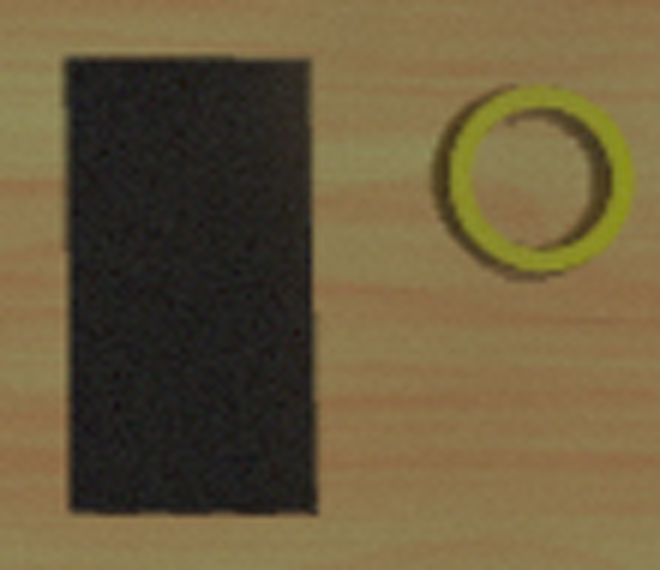

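View pics/c3.png

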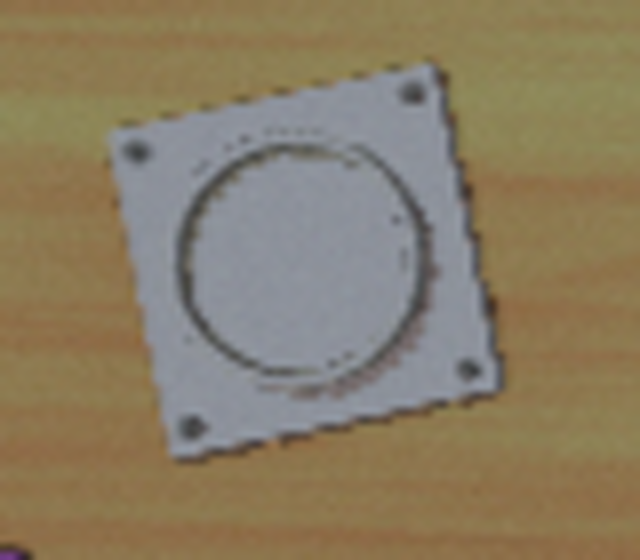

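View pics/c4.png

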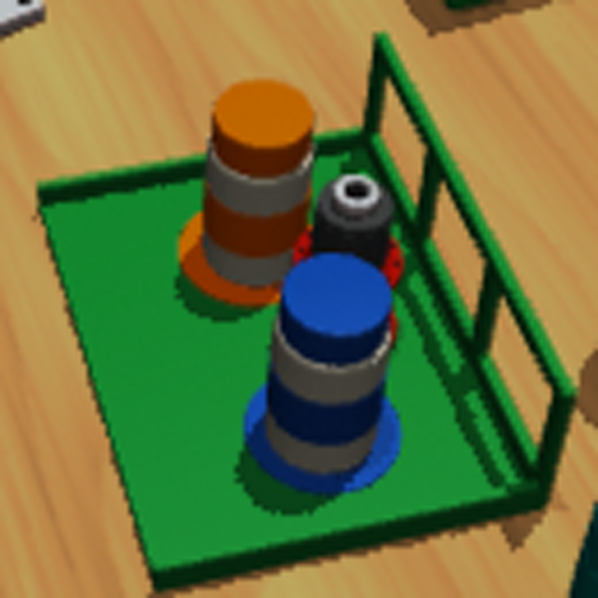

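```bash
cat > h.py <<'E'
import numpy as np, cv2
from scipy.spatial.transform import Rotation as R
from plant import *
def ray(d,uv,z):
    K=d["intrinsics"];T=np.array(d["cam_to_world"])
    r=T[:3,:3]@np.linalg.solve(K,[uv[0],uv[1],1]);o=T[:3,3]
    return o+r*(z-o[2])/r[2]
def proj(d,p):
    T=np.linalg.inv(d["cam_to_world"]);c=T[:3,:3]@np.asarray(p)+T[:3,3];q=d["intrinsics"]@c;return q[:2]/q[2]
def cr(u,v,x0,y0,f): return ((u+.5)/f-.5+x0,(v+.5)/f-.5+y0)
E
python3 - <<'E'
from h import *
d=get_image("top");s=get_image("side")
np.set_printoptions(precision=4,suppress=True)
for n,u,v,z in [("O lid",195,242,.106),("B lid",467,277,.106),("hub cap",342,196,.106),("O disc",187,266,.006),("B disc",434,293,.006),("tray FL",35,462,.006),("tray FR",548,513,.006),("tray BL",75,42,.086),("BR",620,100,.086)]:
    print(n,ray(d,cr(u,v,255,155,6),z))
for u,v in [(66,58),(308,58),(318,514),(70,512)]: print("mat",ray(d,cr(u,v,365,200,6),.003))
for u,v in [(108,130),(438,62),(500,388),(175,462)]: print("plate",ray(d,cr(u,v,155,205,8),.012))
print("cup",ray(d,cr(305,259,155,205,8),.032))
for n,u,v,z in [("O lid",264,114,.106),("B lid",337,295,.106),("cap",357,190,.106),("O disc",254,247,.006),("B disc",322,432,.006),("FL",40,188,.018),("FR",155,570,.018)]:
    print("side",n,ray(s,cr(u,v,245,180,4.6),z))
p=state(); print(R.from_quat(p["tool_rot"]).as_matrix())
E
```

```text
O lid [0.5993 0.029  0.106 ]
B lid [ 0.5864 -0.0915  0.106 ]
hub cap [ 0.6211 -0.0356  0.106 ]
O disc [0.5981 0.0278 0.006 ]
B disc [ 0.5876 -0.0919  0.006 ]
tray FL [0.5021 0.0991 0.006 ]
tray FR [ 0.4825 -0.1483  0.006 ]
tray BL [0.6907 0.0838 0.086 ]
BR [ 0.6702 -0.1632  0.086 ]
mat [ 0.5739 -0.2348  0.003 ]
mat [ 0.5764 -0.3533  0.003 ]
mat [ 0.3564 -0.3581  0.003 ]
mat [ 0.3553 -0.238   0.003 ]
plate [0.5274 0.363  0.012 ]
plate [0.5542 0.2464 0.012 ]
plate [0.4384 0.221  0.012 ]
plate [0.4101 0.3352 0.012 ]
cup [0.483  0.2878 0.032 ]
side O lid [0.5998 0.0253 0.106 ]
side B lid [ 0.5864 -0.0946  0.106 ]
side cap [ 0.6217 -0.0372  0.106 ]
side O disc [0.6016 0.0289 0.006 ]
side B disc [ 0.5875 -0.0945  0.006 ]
side FL [0.5046 0.0954 0.018 ]
side FR [ 0.4822 -0.1491  0.018 ]
[[-0.0001  0.2248 -0.9744]
 [ 0.0009 -0.9744 -0.2248]
 [-1.     -0.0009 -0.0001]]
```

```bash
cat >> h.py <<'E'
def to(x,y,z,ang=-0.104):
    s=state();M=R.from_quat(s["tool_rot"]).as_matrix();p=np.array(s["position"])
    a=np.arctan2(M[1,1],M[0,1])
    print("t",round(s["time_s"],2),"pos",np.round(p,4),"yang",round(a,4),"F",np.round(s["ft_force"],1),"gap",round(s["finger_gap"],3),"tilt",np.round(M[:,0],3))
    print("dp mm",np.round(M.T@(np.array([x,y,z])-p)*1e3,1),"twist",round(-(ang-a),3))
E
```

play_rows([
  [0,-35,-51],
  [0,-70,-102],
  [0,-105,-153],
  [0,-140,-204],
  [0,-175,-255],
  [0,-210,-306],
  [0,-245,-357],
  [0,-280,-408],
], claw=[0,0,0,0,0,0,0,0], twist=[-0.155,-0.31,-0.465,-0.62,-0.775,-0.93,-1.085,-1.24], force=25)

```text
time_s: 1.25
position: [0.4707, -0.2184, 0.2379]
tool_rot: [0.524, 0.474, -0.524, 0.475]
ft_force: [-0.0, -1.1, -0.2]
finger_gap: 1.0
```

```bash
python3 -c "
from h import *
to(.5865,-.093,.237)"
```

```text
t 1.25 pos [ 0.4707 -0.2184  0.2379] yang -0.0989 F [-0.  -1.1 -0.2] gap 1.0 tilt [ 0.001 -0.    -1.   ]
dp mm [   0.9  102.9 -136.2] twist 0.005
```

play_rows([
  [0,30,-40],
  [0,60,-80],
  [0,90,-120],
  [0,103,-136],
  [0,103,-136],
], claw=[0,0,0,0,0], twist=[0.005,0.005,0.005,0.005,0.005])

```text
time_s: 1.88
position: [0.5864, -0.0948, 0.2372]
tool_rot: [-0.526, -0.473, 0.526, -0.472]
ft_force: [-0.0, -0.2, -0.0]
finger_gap: 0.997
```

```bash
python3 -c "
from h import *
to(.5865,-.093,.066)
d=get_image('wrist');cv2.imwrite('pics/w1.png',d['img'])
for p in [(.5865,-.093,.106),(.599,.027,.106),(.6215,-.0365,.106)]: print(proj(d,p))
print(state()['time_s'])"
```

```text
t 1.88 pos [ 0.5864 -0.0948  0.2372] yang -0.1071 F [-0.  -0.2 -0. ] gap 0.997 tilt [-0.001 -0.    -1.   ]
dp mm [ 1.712e+02  1.000e-01 -1.800e+00] twist -0.003
[281.00277634 201.51255311]
[280.50474806  60.44507553]
[313.72375991 136.15654989]
1.925
```

View pics/w1.png

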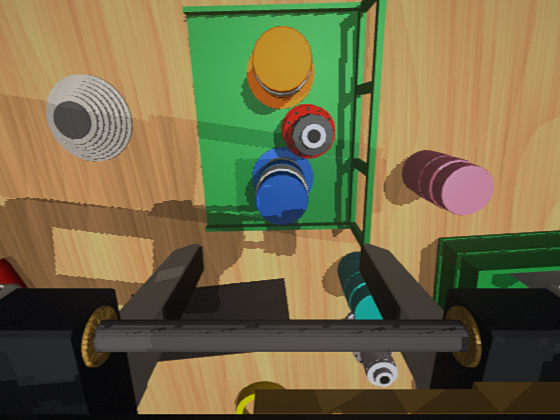

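The wrist view shows the blue lid at (282,198), the orange lid at (282,56) and the hub cap at (313,134). All are within 2–3 px of the predictions, so I'm descending on blue.

play_rows([
  [40,0,-2],
  [80,0,-2],
  [120,0,-2],
  [150,0,-2],
  [171,0,-2],
  [171,0,-2],
], claw=[0,0,0,0,0,0], twist=[0,0,0,0,0,0])

```text
time_s: 2.68
position: [0.5846, -0.0942, 0.0651]
tool_rot: [-0.526, -0.473, 0.527, -0.471]
ft_force: [0.3, 0.7, 0.4]
finger_gap: 1.003
```

play_rows([
  [0,0,0],
  [0,0,0],
  [0,0,0],
  [0,0,0],
  [0,0,0],
  [0,0,0],
], claw=[130,130,130,130,130,130], twist=[0,0,0,0,0,0], force=25)

```text
time_s: 3.42
position: [0.5866, -0.0935, 0.067]
tool_rot: [0.527, 0.472, -0.526, 0.472]
ft_force: [0.3, 0.2, 3.0]
finger_gap: 0.573
```

```bash
python3 -c "
from h import *
to(.407,-.297,.22)
d=get_image('side');cv2.imwrite('pics/s1.png',cv2.resize(d['img'][130:330,220:460],None,fx=3,fy=3))"
```

```text
t 3.42 pos [ 0.5866 -0.0935  0.067 ] yang -0.1089 F [0.3 0.2 3. ] gap 0.573 tilt [ 0.001 -0.    -1.   ]
dp mm [-153.1 -156.3  221.8] twist -0.005
```

View pics/s1.png

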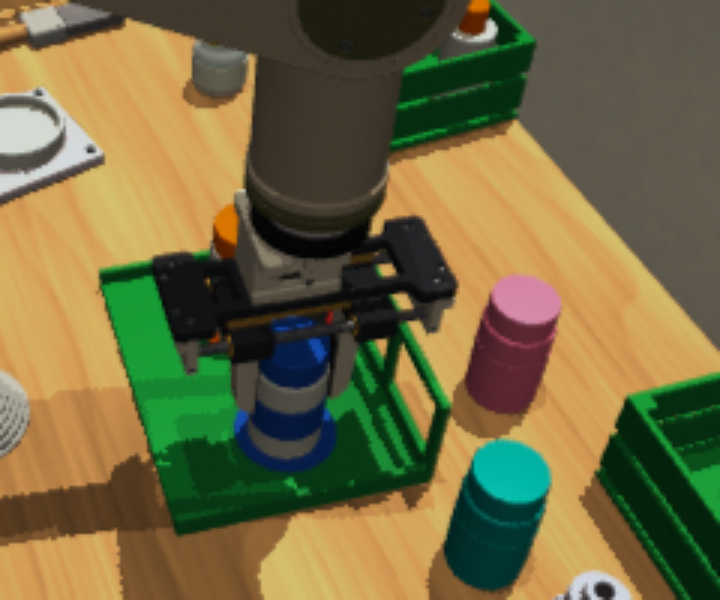

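play_rows([
  [-10,0,0],
  [-40,0,0],
  [-80,0,0],
  [-115,-5,10],
  [-120,-30,42],
  [-120,-60,85],
  [-120,-90,128],
  [-120,-120,170],
], claw=[160,160,160,160,160,160,160,160], twist=[0,0,0,0,0,0,0,0])

```text
time_s: 4.47
position: [0.447, -0.2503, 0.1867]
tool_rot: [-0.526, -0.472, 0.527, -0.472]
ft_force: [0.3, -0.8, -2.5]
finger_gap: 0.578
```

```bash
python3 -c "
from h import *
to(.407,-.297,.065)"
```

```text
t 4.47 pos [ 0.447  -0.2503  0.1867] yang -0.1087 F [ 0.3 -0.8 -2.5] gap 0.578 tilt [-0.  0. -1.]
dp mm [121.7 -34.7  50.8] twist -0.005
```

play_rows([
  [0,-20,28],
  [0,-35,51],
  [40,-35,51],
  [80,-35,51],
  [105,-35,51],
  [115,-35,51],
  [122,-35,51],
  [122,-35,51],
], claw=[160,160,160,160,160,160,160,160], twist=[0,0,0,0,0,0,0,0])

```text
time_s: 5.48
position: [0.4085, -0.2965, 0.0652]
tool_rot: [0.527, 0.472, -0.526, 0.472]
ft_force: [-0.5, 0.1, -3.6]
finger_gap: 0.579
```

```bash
python3 -c "
from h import *
to(.407,-.297,.065)
d=get_image('side');cv2.imwrite('pics/s2.png',cv2.resize(d['img'][220:420,180:420],None,fx=3,fy=3))"
```

```text
t 5.47 pos [ 0.4085 -0.2965  0.0652] yang -0.109 F [-0.5  0.1 -3.6] gap 0.579 tilt [ 0. -0. -1.]
dp mm [ 0.2 -1.4  0.6] twist -0.005
```

View pics/s2.png

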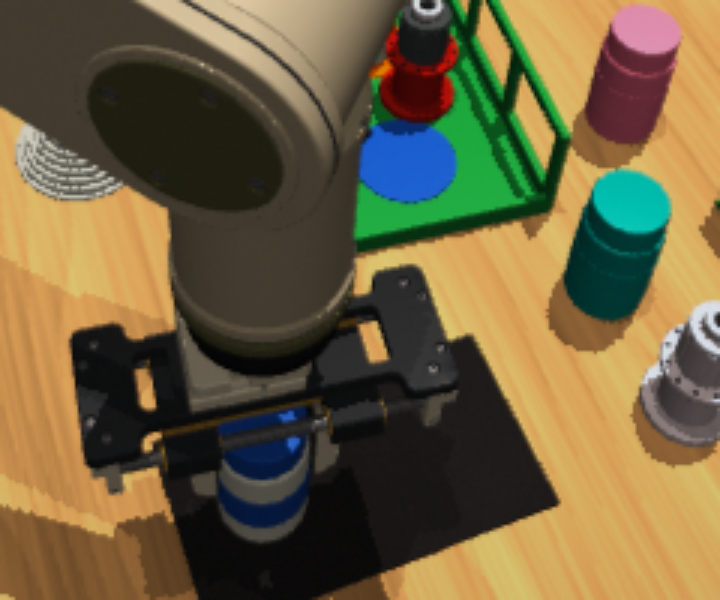

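play_rows([
  [1,0,0],
  [1.5,0,0],
  [1.5,0,0],
  [1.5,0,0],
  [1.5,0,0],
  [1.5,0,0],
  [-30,0,0],
  [-70,0,0],
], claw=[160,160,120,60,0,0,0,0], twist=[0,0,0,0,0,0,0,0])

```text
time_s: 6.52
position: [0.4073, -0.2956, 0.1342]
tool_rot: [-0.526, -0.473, 0.527, -0.471]
ft_force: [-0.0, -0.4, 0.4]
finger_gap: 0.991
```

```bash
python3 -c "
from h import *
to(.599,.028,.23)"
```

```text
t 6.53 pos [ 0.4073 -0.2956  0.1342] yang -0.1091 F [-0.  -0.4  0.4] gap 0.991 tilt [-0.002  0.002 -1.   ]
dp mm [ -95.5  155.1 -342.7] twist -0.005
```

play_rows([
  [-50,0,0],
  [-95,10,-25],
  [-95,34,-77],
  [-95,58,-129],
  [-95,82,-181],
  [-95,106,-233],
  [-95,130,-288],
  [-95,155,-343],
], claw=[0,0,0,0,0,0,0,0], twist=[0,0,0,0,0,0,0,0])

```text
time_s: 7.52
position: [0.6004, 0.0296, 0.2297]
tool_rot: [0.527, 0.472, -0.526, 0.472]
ft_force: [0.8, 0.0, 0.8]
finger_gap: 1.003
```

```bash
python3 -c "
from h import *
to(.599,.028,.066)
d=get_image('wrist');cv2.imwrite('pics/w2.png',d['img'])
d=get_image('side');cv2.imwrite('pics/s3.png',d['img'])
to(.599,.028,.066)
"
```

```text
t 7.53 pos [0.6004 0.0296 0.2297] yang -0.1091 F [0.8 0.  0.8] gap 1.003 tilt [ 0. -0. -1.]
dp mm [163.7  -1.2   1.7] twist -0.005
t 7.62 pos [0.601  0.0331 0.2288] yang -0.1039 F [ 0.2  0.3 -0.7] gap 0.999 tilt [-0.     0.002 -1.   ]
dp mm [162.7  -1.3   5.5] twist 0.0
```

View pics/w2.png

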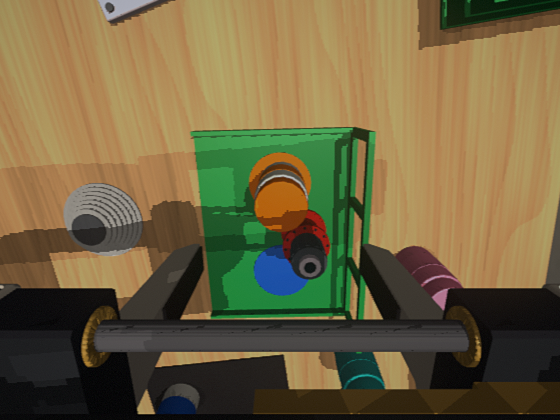

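View pics/s3.png

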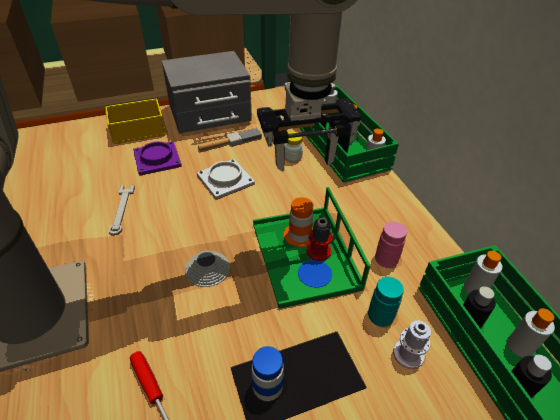

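The blue tub stands upright on the mat at side-view (267,373), and the gripper hovers over orange. Now descending.

play_rows([
  [40,-1,4],
  [80,-1,4],
  [120,-1,4],
  [150,-1,4],
  [163,-1,4],
  [163,-1,4],
], claw=[0,0,0,0,0,0], twist=[0,0,0,0,0,0])

```text
time_s: 8.38
position: [0.5975, 0.0236, 0.0661]
tool_rot: [-0.526, -0.472, 0.527, -0.472]
ft_force: [0.0, -0.6, 0.1]
finger_gap: 0.998
```

```bash
python3 -c "
from h import *
to(.599,.028,.066)
d=get_image('side');cv2.imwrite('pics/s4.png',cv2.resize(d['img'][130:330,220:460],None,fx=3,fy=3))
to(.599,.028,.066)"
```

```text
t 8.38 pos [0.5975 0.0236 0.0661] yang -0.1093 F [ 0.  -0.6  0.1] gap 0.998 tilt [-0.002 -0.    -1.   ]
dp mm [ 0.1  1.  -4.6] twist -0.005
t 8.43 pos [0.5985 0.0236 0.0674] yang -0.1092 F [-0.8 -0.8  1.7] gap 1.002 tilt [ 0.001 -0.    -1.   ]
dp mm [ 1.4 -0.  -4.4] twist -0.005
```

View pics/s4.png

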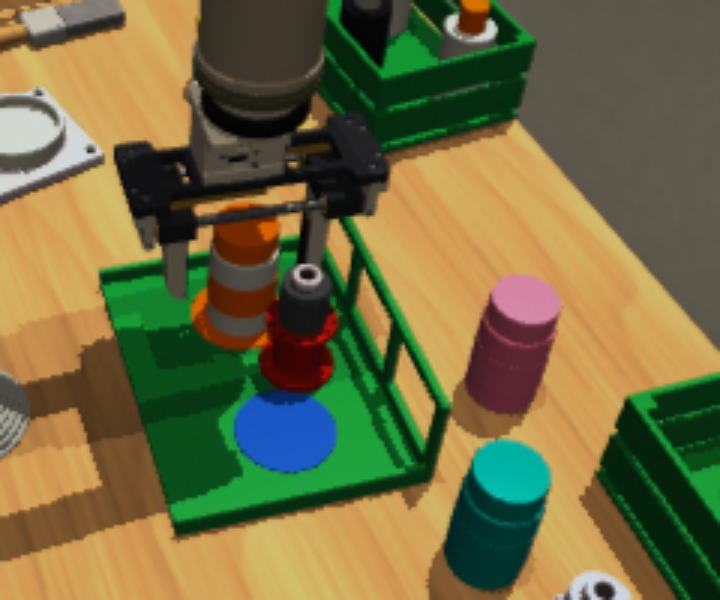

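play_rows([
  [0,0,-4],
  [0,0,-4],
  [0,0,-4],
  [0,0,-4],
  [0,0,-4],
  [0,0,-4],
  [0,0,-4],
], claw=[0,0,130,160,160,160,160], twist=[0,0,0,0,0,0,0])

```text
time_s: 9.3
position: [0.5987, 0.0278, 0.0667]
tool_rot: [0.527, 0.472, -0.526, 0.472]
ft_force: [0.1, 0.3, -0.3]
finger_gap: 0.575
```

```bash
python3 -c "
from h import *
to(.525,-.297,.20)"
```

```text
t 9.3 pos [0.5987 0.0278 0.0667] yang -0.1091 F [ 0.1  0.3 -0.3] gap 0.575 tilt [ 0.  0. -1.]
dp mm [-133.4  -37.9  330.9] twist -0.005
```

play_rows([
  [-10,0,0],
  [-40,0,0],
  [-80,0,0],
  [-120,-5,0],
  [-150,-20,10],
  [-150,-38,40],
  [-150,-38,85],
  [-150,-38,130],
], claw=[160,160,160,160,160,160,160,160], twist=[0,0,0,0,0,0,0,0])

```text
time_s: 10.3
position: [0.5462, -0.0981, 0.2174]
tool_rot: [0.526, 0.472, -0.526, 0.472]
ft_force: [0.5, 0.6, -2.4]
finger_gap: 0.576
```

play_rows([
  [0,0,45],
  [0,0,90],
  [0,0,135],
  [0,0,175],
  [0,0,201],
  [20,0,201],
  [50,0,201],
  [50,0,201],
], claw=[160,160,160,160,160,160,160,160], twist=[0,0,0,0,0,0,0,0])

```text
time_s: 11.3
position: [0.5228, -0.2946, 0.1627]
tool_rot: [-0.526, -0.475, 0.527, -0.47]
ft_force: [-0.3, 1.0, -1.8]
finger_gap: 0.577
```

```bash
python3 -c "
from h import *
to(.525,-.297,.065)
d=get_image('side');cv2.imwrite('pics/s5.png',cv2.resize(d['img'][180:420,180:460],None,fx=2.5,fy=2.5))
to(.525,-.297,.065)"
```

```text
t 11.3 pos [ 0.5228 -0.2946  0.1627] yang -0.1083 F [-0.3  1.  -1.8] gap 0.577 tilt [-0.006  0.004 -1.   ]
dp mm [97.6  3.1  2.5] twist -0.004
t 11.35 pos [ 0.5238 -0.2953  0.1648] yang -0.1082 F [ 0.4  0.7 -1. ] gap 0.576 tilt [-0.003  0.003 -1.   ]
dp mm [99.8  1.7  1.8] twist -0.004
```

View pics/s5.png

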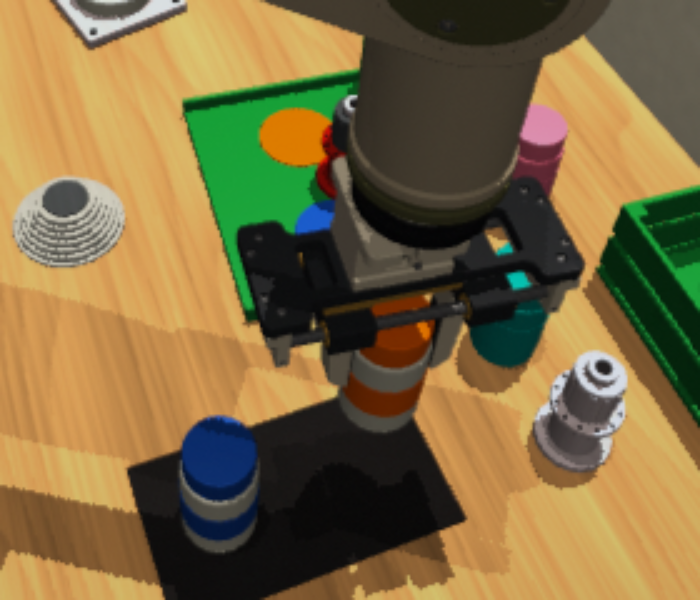

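play_rows([
  [30,1,1],
  [65,1,1],
  [90,1,1],
  [98,1,1],
  [101,1,1],
  [102,1,1],
  [103,1,1],
  [103,1,1],
], claw=[160,160,160,160,160,160,160,160], twist=[0,0,0,0,0,0,0,0])

```text
time_s: 12.35
position: [0.526, -0.2984, 0.0642]
tool_rot: [0.527, 0.472, -0.526, 0.472]
ft_force: [0.4, -0.4, -0.7]
finger_gap: 0.574
```

```bash
python3 -c "
from h import *
to(.525,-.297,.064)
d=get_image('side');cv2.imwrite('pics/s6.png',cv2.resize(d['img'][220:420,180:460],None,fx=2.5,fy=2.5))
to(.525,-.297,.064)"
```

```text
t 12.35 pos [ 0.526  -0.2984  0.0642] yang -0.1091 F [ 0.4 -0.4 -0.7] gap 0.574 tilt [ 0.001 -0.    -1.   ]
dp mm [ 0.2 -1.1 -1.2] twist -0.005
t 12.4 pos [ 0.5259 -0.2983  0.0641] yang -0.109 F [-0.3  0.  -2.7] gap 0.581 tilt [ 0.001 -0.    -1.   ]
dp mm [ 0.1 -1.  -1.2] twist -0.005
```

View pics/s6.png

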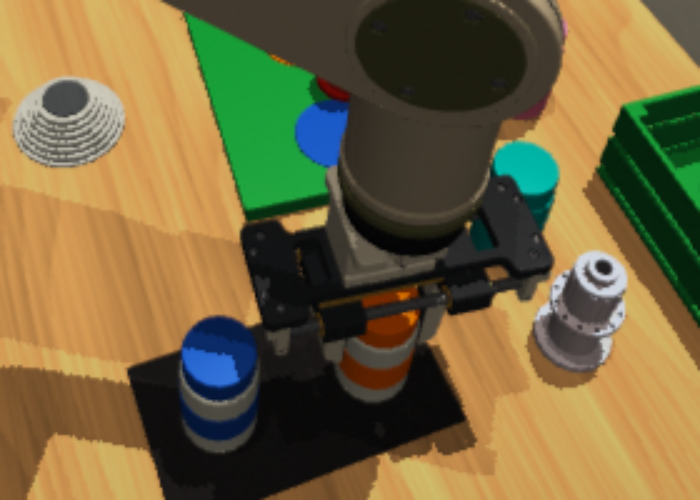

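play_rows([
  [0.5,0,0],
  [0.5,0,0],
  [0.5,0,0],
  [0.5,0,0],
  [0.5,0,0],
  [-30,0,0],
  [-80,0,0],
  [-140,0,0],
], claw=[160,120,60,0,0,0,0,0], twist=[0,0,0,0,0,0,0,0])

```text
time_s: 13.4
position: [0.5248, -0.2975, 0.2037]
tool_rot: [-0.526, -0.473, 0.527, -0.471]
ft_force: [2.1, -1.1, -0.0]
finger_gap: 1.0
```

```bash
python3 -c "
from h import *
to(.6215,-.036,.23)
d=get_image('top');cv2.imwrite('pics/t2.png',cv2.resize(d['img'][140:300,160:460],None,fx=2.6,fy=2.6))"
```

```text
t 13.4 pos [ 0.5248 -0.2975  0.2037] yang -0.109 F [ 2.1 -1.1 -0. ] gap 1.0 tilt [-0.002  0.002 -1.   ]
dp mm [ -26.1   67.6 -270.5] twist -0.005
```

View pics/t2.png

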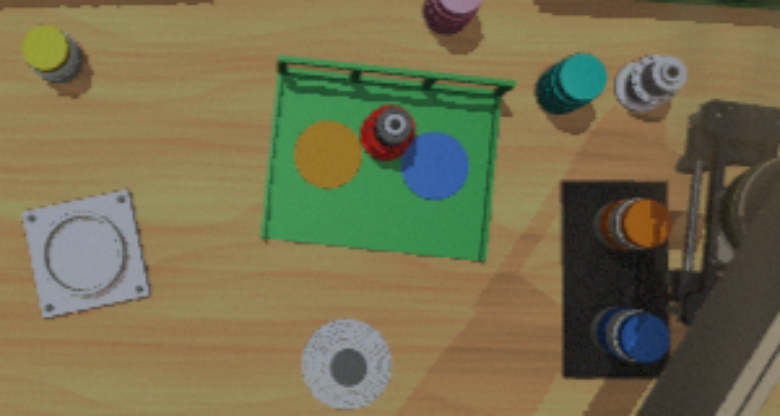

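Both tubs stand upright on the mat, orange at crop (640,222) and blue at (637,335). The hub hasn't moved and both discs are bare. Next I'll refine the disc, cup and hub positions from enlarged crops.

```bash
python3 - <<'E'
from h import *
d=get_image('top');a=d['img']
cv2.imwrite("pics/c5.png",cv2.resize(a[155:250,255:365],None,fx=7,fy=7,interpolation=cv2.INTER_CUBIC)[:600])
hsv=cv2.cvtColor(a,cv2.COLOR_BGR2HSV)
for n,lo,hi in [("O",(8,120,60),(25,255,255)),("B",(100,120,60),(125,255,255))]:
    m=cv2.inRange(hsv,lo,hi); m[:, :255]=0; m[:,365:]=0; m[:165]=0; m[250:]=0
    k,l,st,c=cv2.connectedComponentsWithStats(m); i=1+np.argmax(st[1:,4]); print(n,st[i],c[i],ray(d,c[i],.006))
    ys,xs=np.where(l==i); (cx,cy),r=cv2.minEnclosingCircle(np.c_[xs,ys].astype(np.float32)); print(cx,cy,r,ray(d,(cx,cy),.006))
cv2.imwrite("pics/c6.png",cv2.resize(a[212:265,165:222],None,fx=10,fy=10,interpolation=cv2.INTER_CUBIC))
E
```

```text
O [256 227 109  23 642] [328.76479751 243.21495327] [ 0.47254282 -0.09873634  0.006     ]
310.1759338378906 237.5 54.83877182006836 [ 0.48793617 -0.0447522   0.006     ]
B [314 191  26  26 519] [326.81888247 203.53564547] [ 0.58725423 -0.09166219  0.006     ]
326.5 203.5 12.980854988098145 [ 0.58733787 -0.09073307  0.006     ]
```

View pics/c5.png

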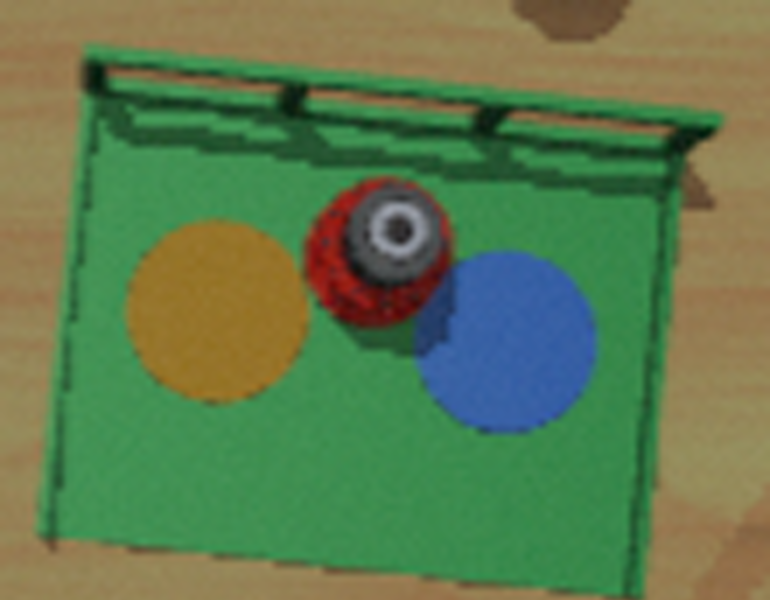

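View pics/c6.png

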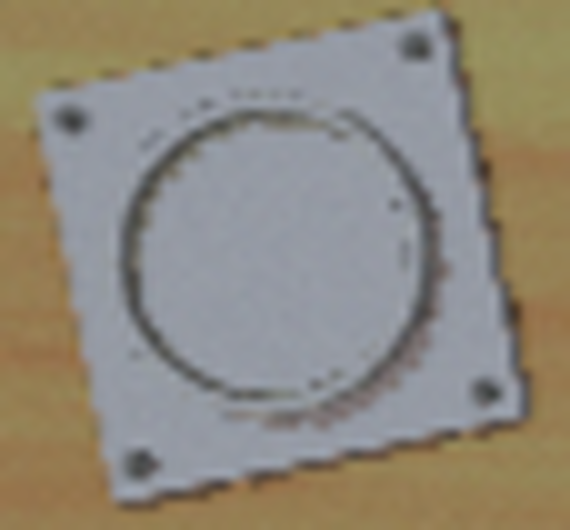

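```bash
python3 - <<'E'
from h import *
d=get_image('top')
print(ray(d,cr(217,311,255,155,7),.006),ray(d,cr(506,342,255,155,7),.006),ray(d,cr(398,230,255,155,7),.106),ray(d,cr(280,254,165,212,10),.012))
to(.6215,-.036,.23,1.467)
E
```

```text
[0.59783728 0.02832592 0.006     ] [ 0.58756826 -0.0917696   0.006     ] [ 0.62065338 -0.03523197  0.106     ] [0.48285351 0.29198486 0.012     ]
t 13.55 pos [ 0.528  -0.2997  0.2089] yang -0.1089 F [-0.5  0.1 -0.3] gap 1.0 tilt [ 0.007 -0.005 -1.   ]
dp mm [ -21.7   64.4 -272.2] twist -1.576
```

play_rows([
  [-22,8,-34],
  [-22,16,-68],
  [-22,24,-102],
  [-22,32,-136],
  [-22,40,-170],
  [-22,48,-204],
  [-22,57,-238],
  [-22,65,-271],
], claw=[0,0,0,0,0,0,0,0], twist=[-0.18,-0.36,-0.54,-0.72,-0.9,-1.08,-1.26,-1.44])

```text
time_s: 14.55
position: [0.6193, -0.0345, 0.2236]
tool_rot: [0.082, 0.703, -0.082, 0.701]
ft_force: [0.1, 0.5, -0.1]
finger_gap: 1.0
```

play_rows([
  [0,0,0],
  [0,0,0],
  [0,0,0],
], claw=[0,0,0], twist=[-0.134,-0.134,-0.134])

```text
time_s: 14.92
position: [0.6193, -0.0361, 0.2246]
tool_rot: [0.039, 0.707, -0.039, 0.706]
ft_force: [-0.7, 0.2, -0.8]
finger_gap: 0.998
```

```bash
python3 -c "
from h import *
to(.621,-.0357,.085,1.467)
d=get_image('wrist');cv2.imwrite('pics/w3.png',d['img'])
print(proj(d,(.621,-.0357,.106)))
to(.621,-.0357,.085,1.467)
"
```

```text
t 14.93 pos [ 0.6193 -0.0361  0.2246] yang 1.4615 F [-0.7  0.2 -0.8] gap 0.998 tilt [-0.001  0.    -1.   ]
dp mm [139.6   0.6   1.8] twist -0.005
[281.39860434 208.98777229]
t 14.97 pos [ 0.6194 -0.0362  0.225 ] yang 1.4618 F [0.7 0.1 0.4] gap 0.998 tilt [-0.001  0.    -1.   ]
dp mm [139.9   0.7   1.7] twist -0.005
```

View pics/w3.png

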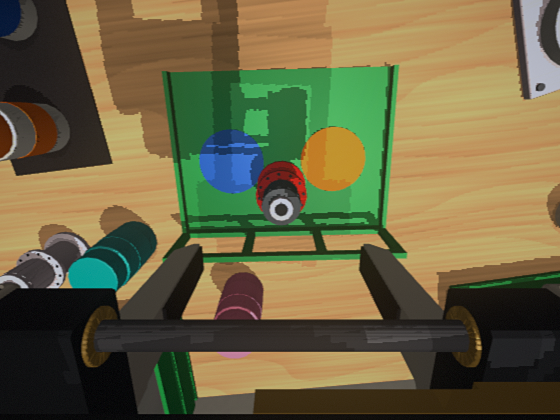

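The cap at (280,209) matches the prediction of (281,209), so I'm descending to grip the hub.

play_rows([
  [40,0.5,1.5],
  [80,0.5,1.5],
  [115,0.5,1.5],
  [132,0.5,1.5],
  [139.5,0.5,1.5],
  [139.5,0.5,1.5],
], claw=[0,0,0,0,0,0], twist=[0,0,0,0,0,0])

```text
time_s: 15.72
position: [0.6218, -0.0357, 0.0868]
tool_rot: [0.038, 0.706, -0.038, 0.706]
ft_force: [0.3, -0.2, -0.4]
finger_gap: 0.998
```

```bash
python3 -c "
from h import *
to(.621,-.0357,.085,1.467)
d=get_image('side');cv2.imwrite('pics/s7.png',cv2.resize(d['img'][150:320,220:400],None,fx=4,fy=3.5))
to(.621,-.0357,.085,1.467)
"
```

```text
t 15.72 pos [ 0.6218 -0.0357  0.0868] yang 1.4644 F [ 0.3 -0.2 -0.4] gap 0.998 tilt [ 0.001 -0.    -1.   ]
dp mm [ 1.8 -0.1 -0.8] twist -0.003
t 15.78 pos [ 0.6222 -0.0357  0.0875] yang 1.4646 F [ 0.  -0.2  0.5] gap 1.005 tilt [ 0.002 -0.    -1.   ]
dp mm [ 2.5 -0.1 -1.2] twist -0.002
```

View pics/s7.png

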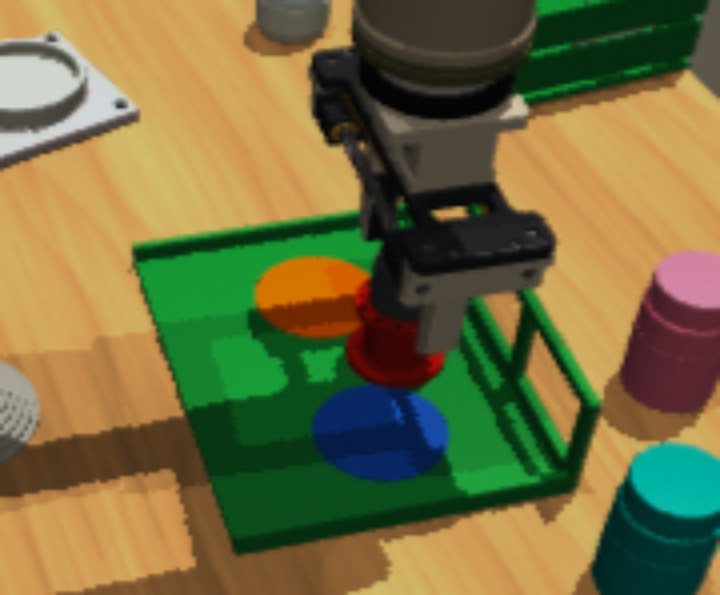

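play_rows([
  [1,0,0],
  [1,0,0],
  [1,0,0],
  [1,0,0],
  [1,0,0],
  [1,0,0],
  [1,0,0],
  [1,0,0],
], claw=[90,140,190,190,190,190,190,190], twist=[0,0,0,0,0,0,0,0], force=30)

```text
time_s: 16.77
position: [0.6213, -0.0356, 0.0851]
tool_rot: [0.037, 0.706, -0.037, 0.706]
ft_force: [-0.3, -0.5, -0.2]
finger_gap: 0.382
```

```bash
python3 -c "
from h import *
to(.483,.2905,.24,1.467)"
```

```text
t 16.77 pos [ 0.6213 -0.0356  0.0851] yang 1.4649 F [-0.3 -0.5 -0.2] gap 0.382 tilt [-0. -0. -1.]
dp mm [-155.   309.6 -172. ] twist -0.002
```

play_rows([
  [-8,0,0],
  [-30,0,0],
  [-65,0,0],
  [-100,0,0],
  [-125,10,-5],
  [-135,40,-22],
  [-135,80,-45],
  [-135,120,-67],
], claw=[190,190,190,190,190,190,190,190], twist=[0,0,0,0,0,0,0,0])

```text
time_s: 17.77
position: [0.5665, 0.092, 0.2203]
tool_rot: [0.038, 0.706, -0.037, 0.706]
ft_force: [-0.1, 0.6, -4.2]
finger_gap: 0.383
```

play_rows([
  [0,40,-22],
  [0,80,-45],
  [0,120,-67],
  [0,150,-84],
  [0,175,-97],
  [0,190,-105],
  [0,190,-105],
], claw=[190,190,190,190,190,190,190], twist=[0,0,0,0,0,0,0])

```text
time_s: 18.65
position: [0.4825, 0.2916, 0.2201]
tool_rot: [0.037, 0.706, -0.037, 0.706]
ft_force: [0.1, -0.4, -3.7]
finger_gap: 0.38
```

```bash
python3 -c "
from h import *
to(.483,.2905,.1,1.467)
d=get_image('wrist');cv2.imwrite('pics/w4.png',d['img'])
e=get_image('side');cv2.imwrite('pics/s8.png',cv2.resize(e['img'][20:220,120:360],None,fx=3,fy=3))
to(.483,.2905,.1,1.467)
for z in (.012,.032):print(proj(d,(.483,.2905,z)),proj(e,(.483,.2905,z)))
"
```

```text
t 18.65 pos [0.4825 0.2916 0.2201] yang 1.4666 F [ 0.1 -0.4 -3.7] gap 0.38 tilt [-0. -0. -1.]
dp mm [120.1  -1.    0.6] twist -0.0
t 18.75 pos [0.4833 0.2903 0.22  ] yang 1.4649 F [ 0.3  0.2 -3.9] gap 0.381 tilt [-0.    -0.001 -1.   ]
dp mm [120.    0.2  -0.3] twist -0.002
[279.95701916 184.61820722] [224.92052153 176.17184823]
[279.89525927 188.78772984] [224.40906311 170.50342098]
```

View pics/w4.png

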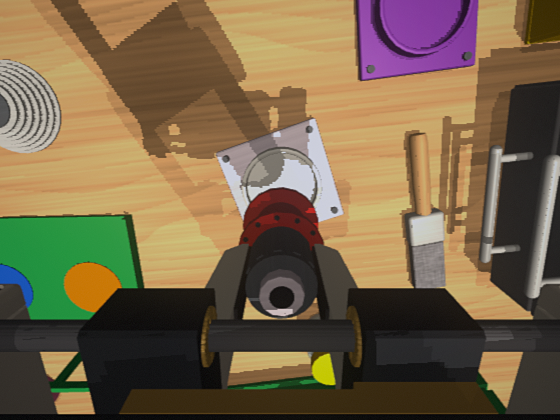

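View pics/s8.png

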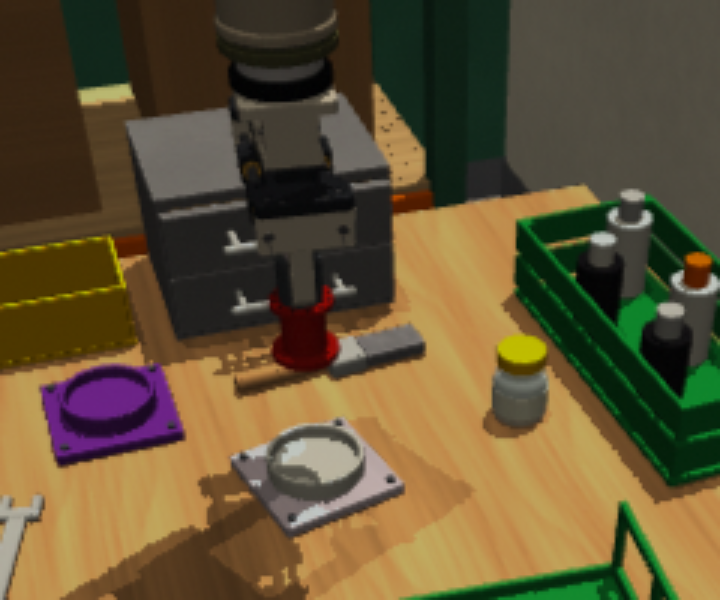

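The wrist view shows the plate's corner midpoint at (280,184), matching the predicted (280,184.6). The hub hangs upright, so I'm lowering it slowly.

play_rows([
  [30,0,0],
  [65,0,0],
  [90,0,0],
  [105,0,0],
  [112,0,0],
  [116,0,0],
  [119,0,0],
  [119,0,0],
], claw=[190,190,190,190,190,190,190,190], twist=[0,0,0,0,0,0,0,0])

```text
time_s: 19.75
position: [0.4833, 0.2911, 0.1016]
tool_rot: [0.037, 0.706, -0.037, 0.706]
ft_force: [-0.3, 0.9, -4.1]
finger_gap: 0.387
```

play_rows([
  [0.7,0,0],
  [1.3,0,0],
  [1.8,0,0],
  [1.8,0,0],
], claw=[190,190,190,190], twist=[0,0,0,0])

```text
time_s: 20.25
position: [0.483, 0.2909, 0.0993]
tool_rot: [0.037, 0.706, -0.037, 0.706]
ft_force: [-0.5, 0.0, -3.7]
finger_gap: 0.383
```

```bash
python3 -c "
from h import *
to(.483,.29,.099,1.467)
e=get_image('side');cv2.imwrite('pics/s9.png',cv2.resize(e['img'][100:220,150:310],None,fx=4.5,fy=4.5))
to(.483,.29,.099,1.467)
"
```

```text
t 20.25 pos [0.483  0.2909 0.0993] yang 1.465 F [-0.5  0.  -3.7] gap 0.383 tilt [-0. -0. -1.]
dp mm [ 0.3 -0.9  0.1] twist -0.002
t 20.3 pos [0.483  0.291  0.0993] yang 1.465 F [-0.7 -0.2 -4.3] gap 0.381 tilt [ 0.  0. -1.]
dp mm [ 0.3 -1.   0.1] twist -0.002
```

View pics/s9.png

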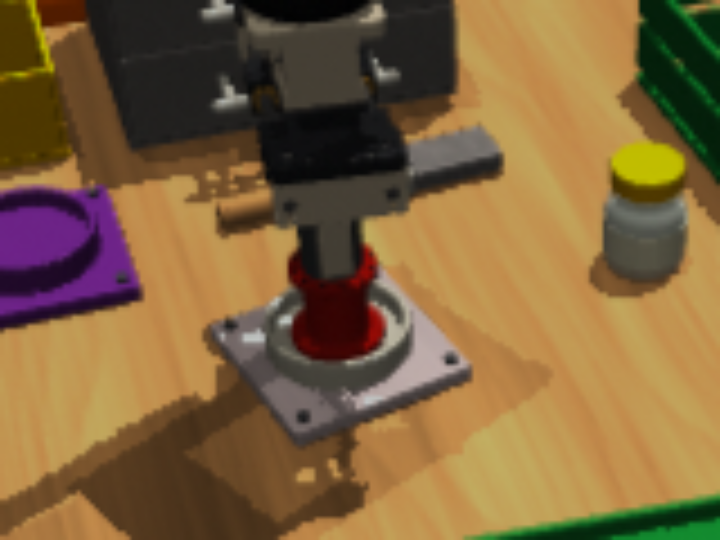

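play_rows([
  [0.5,0,0],
  [0.5,0,0],
  [0.5,0,0],
], claw=[190,190,190], twist=[0,0,0])

```text
time_s: 20.68
position: [0.4831, 0.291, 0.0991]
tool_rot: [0.037, 0.706, -0.037, 0.706]
ft_force: [-0.9, -0.2, -1.6]
finger_gap: 0.383
```

play_rows([
  [0.5,0,0],
  [0.5,0,0],
  [0.5,0,0],
], claw=[190,190,190], twist=[0,0,0])

```text
time_s: 21.05
position: [0.4833, 0.291, 0.099]
tool_rot: [0.037, 0.706, -0.037, 0.706]
ft_force: [-2.4, -3.0, 5.4]
finger_gap: 0.382
```

Contact at about 5 N, so I'm releasing and retreating upward.

play_rows([
  [-0.5,0,0],
  [-0.5,0,0],
  [-0.5,0,0],
  [-0.5,0,0],
  [-0.5,0,0],
  [-0.5,0,0],
  [-30,0,0],
  [-70,0,0],
], claw=[150,110,60,0,0,0,0,0], twist=[0,0,0,0,0,0,0,0])

```text
time_s: 22.05
position: [0.482, 0.2905, 0.1677]
tool_rot: [0.037, 0.707, -0.038, 0.705]
ft_force: [0.0, 0.6, -0.8]
finger_gap: 0.998
```

play_rows([
  [-50,0,0],
  [-80,0,0],
  [-80,0,0],
], claw=[0,0,0], twist=[0,0,0])

```text
time_s: 22.42
position: [0.4846, 0.2917, 0.2518]
tool_rot: [0.038, 0.704, -0.036, 0.708]
ft_force: [-0.2, -0.1, -0.3]
finger_gap: 1.001
```

```bash
python3 -c "
from h import *
d=get_image('wrist');cv2.imwrite('pics/w5.png',d['img'])
e=get_image('side');cv2.imwrite('pics/s10.png',cv2.resize(e['img'][100:220,150:310],None,fx=4.5,fy=4.5))
to(.525,-.297,.24)
"
```

```text
t 22.52 pos [0.4829 0.2909 0.2476] yang 1.465 F [-0.1 -0.7  0.1] gap 1.001 tilt [-0. -0. -1.]
dp mm [   7.7 -580.1  104. ] twist 1.569
```

View pics/w5.png

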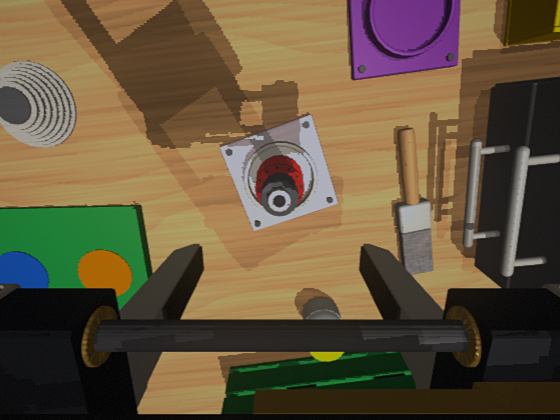

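View pics/s10.png

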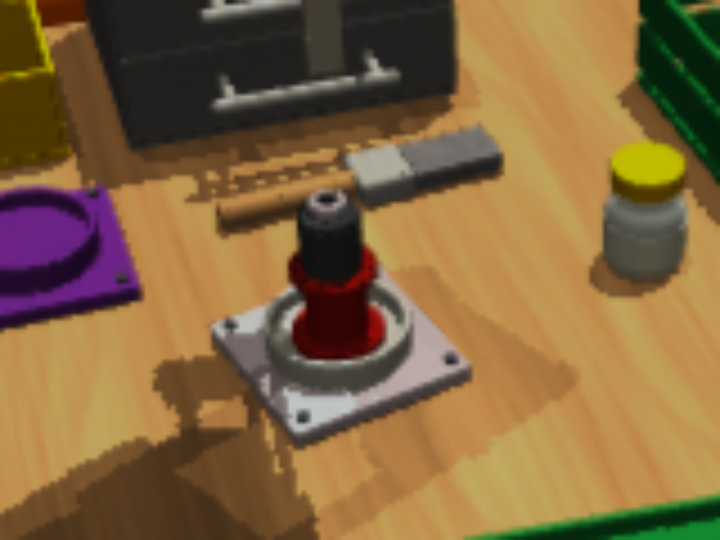

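The hub stands upright in the cup, seated and released. Next I'll fetch orange.

play_rows([
  [0,-55,10],
  [0,-110,20],
  [0,-165,30],
  [0,-220,40],
  [0,-275,50],
  [0,-330,60],
  [0,-385,70],
  [0,-440,80],
], claw=[0,0,0,0,0,0,0,0], twist=[0.15,0.3,0.45,0.6,0.75,0.9,1.05,1.2])

```text
time_s: 23.52
position: [0.515, -0.1565, 0.2459]
tool_rot: [0.431, 0.562, -0.431, 0.559]
ft_force: [1.5, 0.1, 0.8]
finger_gap: 0.999
```

```bash
python3 -c "
from h import *
to(.5255,-.298,.23)
"
```

```text
t 23.52 pos [ 0.515  -0.1565  0.2459] yang 0.2599 F [1.5 0.1 0.8] gap 0.999 tilt [-0.003  0.001 -1.   ]
dp mm [ 15.6 -26.2 139.5] twist 0.364
```

play_rows([
  [5,-8,40],
  [10,-16,80],
  [15,-22,120],
  [15,-26,139],
  [15,-26,139],
  [15,-26,139],
], claw=[0,0,0,0,0,0], twist=[0.12,0.24,0.362,0.362,0.362,0.362])

```text
time_s: 24.28
position: [0.5275, -0.2947, 0.233]
tool_rot: [0.523, 0.476, -0.523, 0.475]
ft_force: [0.2, 0.0, 0.3]
finger_gap: 0.996
```

```bash
python3 -c "
from h import *
d=get_image('wrist');cv2.imwrite('pics/w6.png',d['img'])
print(proj(d,(.5255,-.298,.103)),proj(d,(.408,-.2965,.103)))
to(.5255,-.298,.063)
"
```

```text
[279.24510912 207.39724047] [155.76245251 217.06411143]
t 24.32 pos [ 0.5276 -0.2946  0.2334] yang -0.0947 F [-0.  -0.4 -0.3] gap 1.002 tilt [ 0.  0. -1.]
dp mm [170.4  -1.8   3.7] twist 0.009
```

View pics/w6.png

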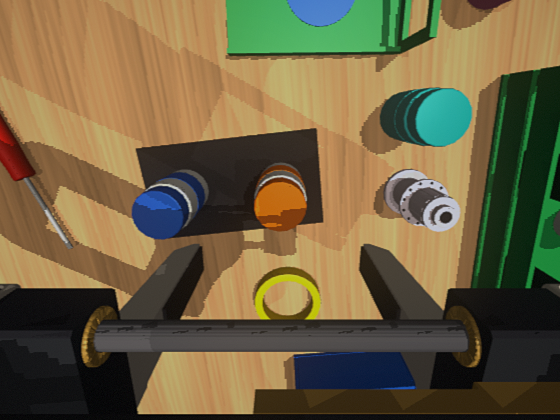

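Orange's lid is at (281,205), as predicted, so I'm descending.

play_rows([
  [40,-1,3],
  [80,-1,3],
  [120,-1,3],
  [150,-1,3],
  [169,-1,3],
  [169,-1,3],
], claw=[0,0,0,0,0,0], twist=[0.009,0.009,0.009,0.009,0.009,0.009])

```text
time_s: 25.08
position: [0.5255, -0.2976, 0.0632]
tool_rot: [-0.525, -0.474, 0.526, -0.472]
ft_force: [0.1, 0.1, 0.6]
finger_gap: 0.998
```

play_rows([
  [0,0,0],
  [0,0,0],
  [0,0,0],
  [0,0,0],
  [0,0,0],
  [0,0,0],
  [0,0,0],
], claw=[80,130,160,160,160,160,160], twist=[0,0,0,0,0,0,0], force=25)

```text
time_s: 25.95
position: [0.5262, -0.299, 0.0646]
tool_rot: [0.526, 0.473, -0.526, 0.473]
ft_force: [-1.7, 0.7, 3.7]
finger_gap: 0.571
```

```bash
python3 -c "
from h import *
to(.598,.028,.2)
"
```

```text
t 25.95 pos [ 0.5262 -0.299   0.0646] yang -0.106 F [-1.7  0.7  3.7] gap 0.571 tilt [ 0. -0. -1.]
dp mm [-135.4   36.8 -332.7] twist -0.002
```

play_rows([
  [-10,0,0],
  [-40,0,0],
  [-80,0,0],
  [-110,0,-10],
  [-120,5,-40],
  [-120,10,-85],
  [-120,15,-130],
  [-120,20,-175],
], claw=[160,160,160,160,160,160,160,160], twist=[0,0,0,0,0,0,0,0])

```text
time_s: 26.95
position: [0.5645, -0.1255, 0.1845]
tool_rot: [-0.526, -0.473, 0.526, -0.473]
ft_force: [1.0, 0.5, -2.9]
finger_gap: 0.575
```

play_rows([
  [0,5,-45],
  [0,9,-85],
  [0,13,-120],
  [0,16,-145],
  [0,17,-158],
  [0,17,-158],
  [0,17,-158],
], claw=[160,160,160,160,160,160,160], twist=[0,0,0,0,0,0,0])

```text
time_s: 27.82
position: [0.598, 0.0274, 0.1843]
tool_rot: [-0.526, -0.473, 0.526, -0.473]
ft_force: [0.2, 0.0, -2.1]
finger_gap: 0.575
```

```bash
python3 -c "
from h import *
to(.598,.028,.068)
e=get_image('side');cv2.imwrite('pics/s11.png',cv2.resize(e['img'][130:330,220:460],None,fx=3,fy=3))
to(.598,.028,.068)
"
```

```text
t 27.82 pos [0.598  0.0274 0.1843] yang -0.1066 F [ 0.2  0.  -2.1] gap 0.575 tilt [-0. -0. -1.]
dp mm [ 1.163e+02 -1.000e-01 -6.000e-01] twist -0.003
t 27.88 pos [0.598  0.0273 0.1843] yang -0.1071 F [-0.2  0.4 -2.1] gap 0.578 tilt [-0. -0. -1.]
dp mm [ 1.163e+02 -1.000e-01 -8.000e-01] twist -0.003
```

View pics/s11.png

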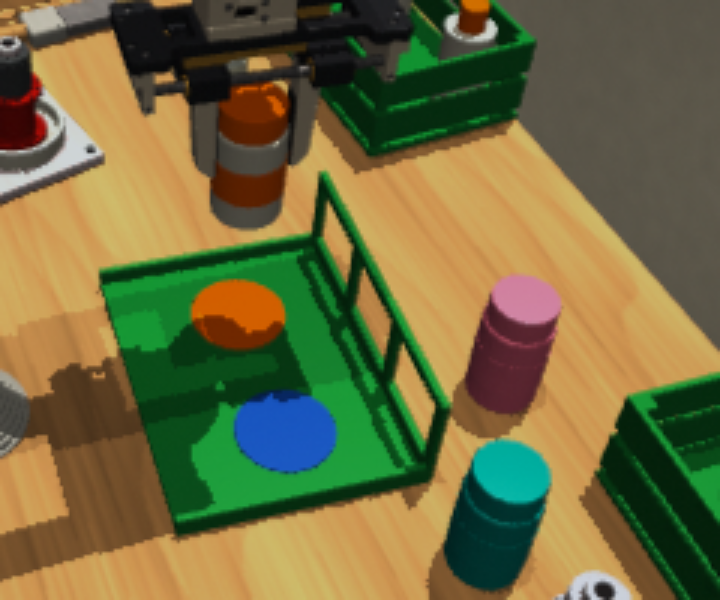

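play_rows([
  [30,0,0],
  [65,0,0],
  [90,0,0],
  [105,0,0],
  [112,0,0],
  [115,0,0],
  [116,0,0],
  [116,0,0],
], claw=[160,160,160,160,160,160,160,160], twist=[0,0,0,0,0,0,0,0])

```text
time_s: 28.88
position: [0.5987, 0.0284, 0.0691]
tool_rot: [0.526, 0.473, -0.525, 0.473]
ft_force: [-0.3, 0.4, -2.5]
finger_gap: 0.577
```

play_rows([
  [0.5,0,0],
  [1,0,0],
  [1,0,0],
], claw=[160,160,160], twist=[0,0,0])

```text
time_s: 29.25
position: [0.5984, 0.0284, 0.0677]
tool_rot: [0.526, 0.473, -0.526, 0.473]
ft_force: [-0.9, -0.2, 0.1]
finger_gap: 0.58
```

Contact. Releasing, then going up.

play_rows([
  [0,0,0],
  [0,0,0],
  [0,0,0],
  [0,0,0],
  [0,0,0],
  [-30,0,0],
  [-80,0,0],
  [-140,0,0],
], claw=[130,100,50,0,0,0,0,0], twist=[0,0,0,0,0,0,0,0])

```text
time_s: 30.25
position: [0.5971, 0.0284, 0.2074]
tool_rot: [-0.525, -0.473, 0.527, -0.472]
ft_force: [0.7, -0.2, 0.8]
finger_gap: 0.999
```

```bash
python3 -c "
from h import *
d=get_image('side');cv2.imwrite('pics/s12.png',cv2.resize(d['img'][130:330,220:460],None,fx=3,fy=3))
to(.408,-.2965,.225)
"
```

```text
t 30.3 pos [0.6015 0.0283 0.2186] yang -0.106 F [ 1.8 -0.1  7.5] gap 1.002 tilt [ 0.011 -0.    -1.   ]
dp mm [  -8.4 -158.   343.4] twist -0.002
```

View pics/s12.png

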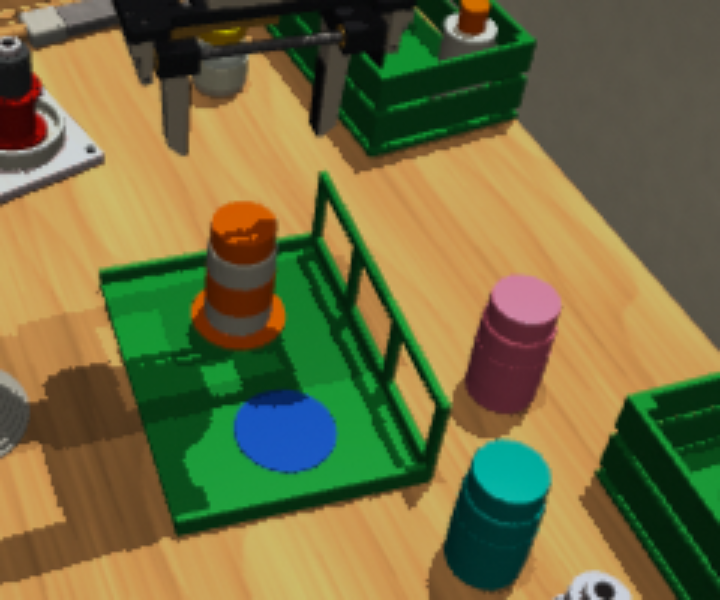

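play_rows([
  [-20,-22,49],
  [-20,-44,98],
  [-20,-66,147],
  [-20,-88,196],
  [-20,-110,245],
  [-20,-132,294],
  [-20,-154,342],
  [-20,-154,342],
], claw=[0,0,0,0,0,0,0,0], twist=[0,0,0,0,0,0,0,0])

```text
time_s: 31.3
position: [0.407, -0.2982, 0.2273]
tool_rot: [-0.527, -0.471, 0.527, -0.472]
ft_force: [1.3, 0.6, 0.4]
finger_gap: 0.999
```

play_rows([
  [0,0,0],
], claw=[0], twist=[0])

```text
time_s: 31.42
position: [0.4089, -0.2953, 0.2273]
tool_rot: [0.526, 0.473, -0.526, 0.473]
ft_force: [-0.1, 1.1, -0.3]
finger_gap: 0.997
```

```bash
python3 -c "
from h import *
d=get_image('wrist');cv2.imwrite('pics/w7.png',d['img'])
print(proj(d,(.408,-.2965,.103)))
to(.408,-.2965,.064)
"
```

```text
[280.0185529  207.02453348]
t 31.48 pos [ 0.4093 -0.2948  0.2273] yang -0.1056 F [ 0.6  0.7 -0.5] gap 1.0 tilt [ 0.  0. -1.]
dp mm [163.3  -1.1   1.9] twist -0.002
```

View pics/w7.png

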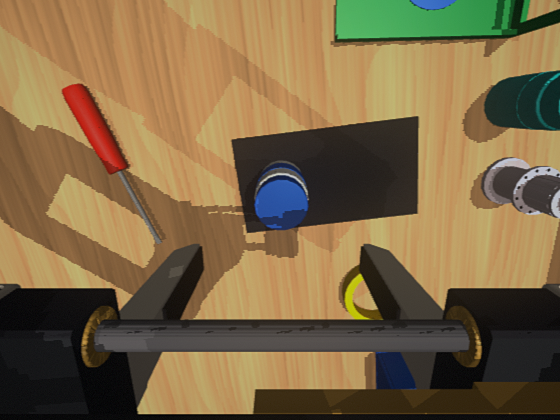

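Blue's lid is at (282,203), about 1–2 mm from the predicted (280,207). Descending.

play_rows([
  [40,-1,0],
  [80,-1,0],
  [120,-1,0],
  [150,-1,0],
  [163,-1,0],
  [163,-1,0],
], claw=[0,0,0,0,0,0], twist=[0,0,0,0,0,0])

```text
time_s: 32.22
position: [0.408, -0.2943, 0.0639]
tool_rot: [-0.525, -0.474, 0.525, -0.473]
ft_force: [0.2, -0.2, 0.1]
finger_gap: 0.998
```

play_rows([
  [0,0,0],
  [0,0,0],
  [0,0,0],
  [0,0,0],
  [0,0,0],
  [0,0,0],
  [0,0,0],
], claw=[80,130,160,160,160,160,160], twist=[0,0,0,0,0,0,0])

```text
time_s: 33.1
position: [0.4081, -0.2956, 0.0647]
tool_rot: [0.526, 0.473, -0.526, 0.473]
ft_force: [-0.1, -0.9, 2.5]
finger_gap: 0.576
```

```bash
python3 -c "
from h import *
to(.5875,-.0925,.185)
"
```

```text
t 33.1 pos [ 0.4081 -0.2956  0.0647] yang -0.106 F [-0.1 -0.9  2.5] gap 0.576 tilt [ 0. -0. -1.]
dp mm [-120.4  157.  -220.9] twist -0.002
```

play_rows([
  [-10,0,0],
  [-40,0,0],
  [-80,0,0],
  [-110,5,-7],
  [-120,30,-42],
  [-120,58,-82],
  [-120,86,-121],
  [-120,112,-158],
], claw=[160,160,160,160,160,160,160,160], twist=[0,0,0,0,0,0,0,0])

```text
time_s: 34.1
position: [0.5364, -0.1486, 0.1843]
tool_rot: [-0.526, -0.473, 0.526, -0.473]
ft_force: [-0.4, -0.3, -2.6]
finger_gap: 0.579
```

play_rows([
  [0,20,-28],
  [0,35,-50],
  [0,45,-63],
  [0,45,-63],
  [0,45,-63],
  [0,45,-63],
], claw=[160,160,160,160,160,160], twist=[0,0,0,0,0,0])

```text
time_s: 34.85
position: [0.5868, -0.0931, 0.1844]
tool_rot: [-0.526, -0.473, 0.526, -0.472]
ft_force: [-0.0, 0.1, -2.8]
finger_gap: 0.579
```

```bash
python3 -c "
from h import *
to(.5875,-.0925,.068)
e=get_image('side');cv2.imwrite('pics/s13.png',cv2.resize(e['img'][130:330,220:460],None,fx=3,fy=3))
to(.5875,-.0925,.068)
"
```

```text
t 34.85 pos [ 0.5868 -0.0931  0.1844] yang -0.1071 F [-0.   0.1 -2.8] gap 0.579 tilt [-0. -0. -1.]
dp mm [116.4   0.6  -0.7] twist -0.003
t 34.9 pos [ 0.5869 -0.093   0.1844] yang -0.1071 F [-0.   0.  -3.2] gap 0.579 tilt [-0. -0. -1.]
dp mm [116.4   0.6  -0.6] twist -0.003
```

View pics/s13.png

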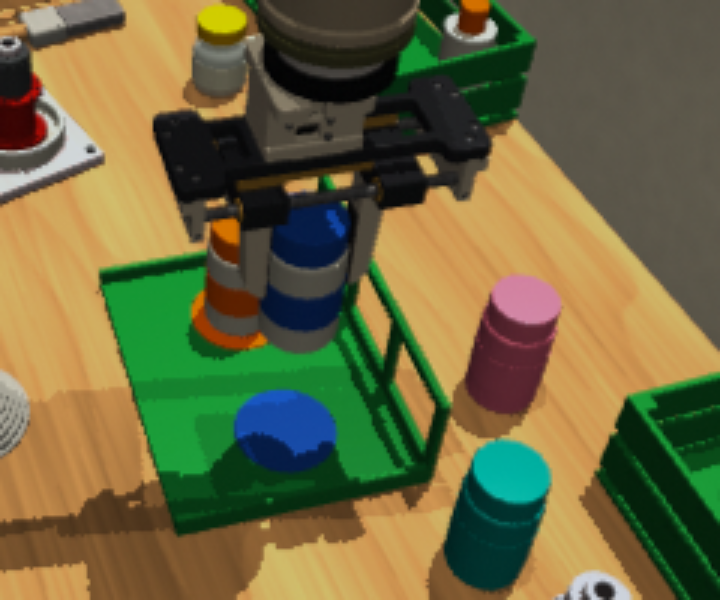

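play_rows([
  [30,0,0],
  [65,0,0],
  [90,0,0],
  [105,0,0],
  [112,0,0],
  [115,0,0],
  [116,0,0],
  [116,0,0],
], claw=[160,160,160,160,160,160,160,160], twist=[0,0,0,0,0,0,0,0])

```text
time_s: 35.9
position: [0.5879, -0.0923, 0.0691]
tool_rot: [0.526, 0.472, -0.526, 0.473]
ft_force: [0.3, 0.7, -2.4]
finger_gap: 0.577
```

play_rows([
  [0.5,0,0],
  [1,0,0],
  [1,0,0],
], claw=[160,160,160], twist=[0,0,0])

```text
time_s: 36.28
position: [0.5876, -0.0922, 0.0677]
tool_rot: [0.526, 0.473, -0.526, 0.473]
ft_force: [0.2, 0.2, 0.3]
finger_gap: 0.573
```

play_rows([
  [0,0,0],
  [0,0,0],
  [0,0,0],
  [0,0,0],
  [0,0,0],
  [-30,0,0],
  [-80,0,0],
  [-130,0,0],
], claw=[130,100,50,0,0,0,0,0], twist=[0,0,0,0,0,0,0,0])

```text
time_s: 37.28
position: [0.5869, -0.0921, 0.1983]
tool_rot: [-0.526, -0.473, 0.526, -0.473]
ft_force: [0.2, -0.3, 0.5]
finger_gap: 1.002
```

play_rows([
  [-30,0,0],
  [-50,-25,25],
  [-50,-60,60],
  [-50,-95,95],
  [-50,-125,125],
  [-50,-140,140],
  [-50,-140,140],
  [-50,-140,140],
], claw=[0,0,0,0,0,0,0,0], twist=[0,0,0,0,0,0,0,0])

```text
time_s: 38.28
position: [0.4338, -0.2163, 0.2474]
tool_rot: [0.526, 0.473, -0.526, 0.473]
ft_force: [-0.1, 0.7, -0.2]
finger_gap: 1.005
```

```bash
python3 -c "
from h import *
to(.5,-.2,.25)
e=get_image('side');cv2.imwrite('pics/s14.png',e['img'])
d=get_image('top');cv2.imwrite('pics/t3.png',cv2.resize(d['img'][140:300,150:450],None,fx=2.6,fy=2.6))
"
```

```text
t 38.27 pos [ 0.4338 -0.2163  0.2474] yang -0.1061 F [-0.1  0.7 -0.2] gap 1.005 tilt [ 0.  0. -1.]
dp mm [ -2.5  64.1 -23.2] twist -0.002
```

View pics/s14.png

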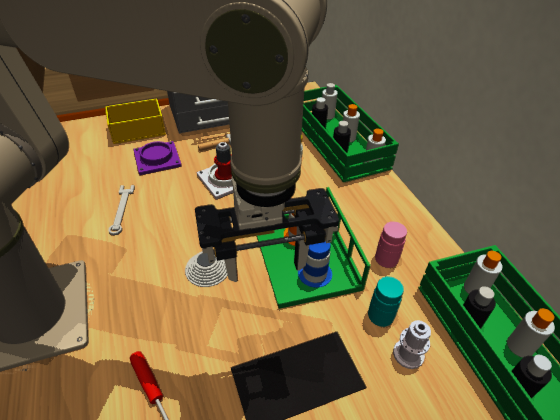

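View pics/t3.png

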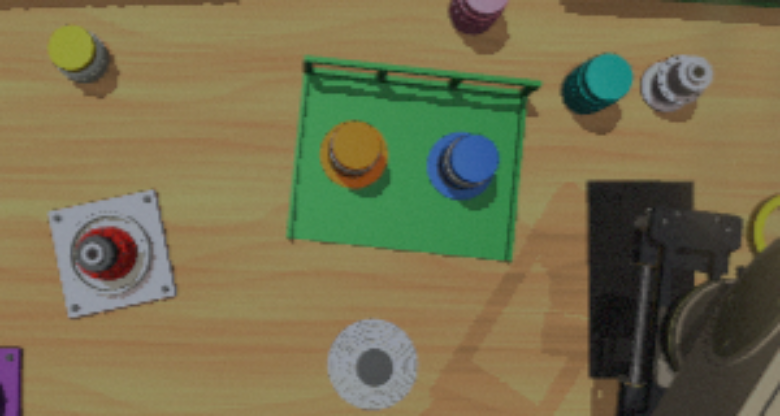

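The top view shows orange on the orange disc at (354,152), blue on blue at (465,163), and the hub upright in the cup at (105,252). The spare hub and jar haven't moved, and the arm is clear. Handing in.

```bash
python3 -c "
from plant import *
print(close_job())"
```

```text
the job is handed in; nothing more can be done
None
```

The job is done and handed in at about 38 s of the 128 s allowed. I moved both tubs upright onto the mat, then set the red hub in the white cup, red end down, and let go. After that I put orange back on the orange disc and blue back on the blue.

- **Final pictures:** both tubs stand upright inside their own discs, and the hub stands upright in the cup. The spare hub, the jar and the look-alikes show no movement, and the gripper is open and clear of everything.
- **Forces:** the highest reading I saw was about 7.5 N, in free air during a fast retreat. The hub touched down at about 5 N.
- **Disagreements:** the side and top cameras differed by about 3 mm in y. The wrist camera settled the hub and cup positions, and the tub placements stayed well inside their margins.
- **Correction:** on the first descent to orange the gripper was about 4 mm off in y. I corrected it before closing the fingers.

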